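# Set a cup under the bench dispenser and work the pump

## Robot

A 6-joint arm with a two-finger parallel gripper is mounted at the origin on the work surface. World frame = base frame: x ahead of the robot, y to its left, z up, the work surface at z = 0. Lengths are in m, angles in rad, forces in N, time in s.
With the tool pointing down it reaches from about 0.4 to 0.825 m from the base axis. Payload 7 kg.
Tool frame: the origin (TCP) lies at the very end of the fingers, on their centre line; the grasp point (between the pads) lies 19 mm behind it; z points along the fingers, y is the line along which they close (so a half turn about z gives the same grasp; the last joint's range is limited). The gripper opens to 85 mm and grips with 20 to 120 N. Pads are 22 mm wide; open, the fingers measure 114 mm over their backs; the gripper's body (76 mm by 85 mm) begins 54 mm behind the grasp point. The pads swing forward as they close: fully open they stand 13 mm farther back than shut.
Start: joints at [-0.923, 0.359, 0.012, 0, -1.224, -0.288], TCP at [0.238, -0.632, 0.231] pointing down, gripper open.
Joint ranges: [-3.07, 3.07], [-1.43, 2.12], [-1.02, 1.25], [-3.03, 1.67], [-3.05, -0], [-3.03, 3.03]. Speed limits (rad/s): [2.39, 2.39, 3.01, 3.14, 3.14, 3.14].

## Interface

Orientations are given as a unit quaternion [x, y, z, w].
In Python, from station import manip gives the robot as it stands. The module is installed in compiled form; this text tells all that it offers.
- The arm moves only by the shell command python3 -m inch 'ROWS' [FORCE]. ROWS is JSON, a list of rows, each a list of 7 numbers: the finger opening in mm, from 0 to 85.4, then the shift along the tool's x, y, z in mm, then the turn, a rotation vector about the tool's x, y, z in rad. A call has 1 to 20 rows; each row shifts and turns the commanded pose from where the row before left it, along the tool's axes as they then stand; what a row does not reach is not made up. A row lasts 1/10 s, in which the tool goes at most 50 mm and 8.59 degrees, less where a joint would pass 70% of its speed; a pose out of reach is approached as far as the arm can. A call with a gripper value outside its range is refused whole. The fingers move at their own pace and stop on an object; FORCE is the grip in N (left out, the last holds). Time passes only in rows, so rows that do not move let the fingers close. It gives the time, the measured TCP pose, the force, the opening and the grip force at its end, in the units of the state.
- manip.sense(): the state, without advancing time (a new reading comes with each control period).
- manip.read_camera(name): name is "scene" or "side" or "wrist"; returns a dict with "pixels" (400x640x3 uint8, red, green, blue), "fov_y" (degrees; the focal length in pixels is half the picture's height over the tangent of half this angle, whatever the lens; pixels are square), "cx", "cy" (the principal point, pixels), "distortion" ([k1, k2, p1, p2, k3] as OpenCV has them; the pictures are not rectified), "R" (3x3) and "t" (3): a world point X has camera coordinates R X + t. Camera axes: x right, y down, z forward; pixel columns grow to the right and rows downward; lengths in m; the calibration is good to about 2 mm. A picture is of the moment at which its call begins. There is no depth.
- manip.job_done(): hands the job in; it is judged then, once.
The state is a dict: "clock": time; "q": joint angles; "qvel": joint speeds; "joint_torque": joint torques, N m; "tcp_pos": TCP position; "eef_rot": TCP orientation; "ft_force": force on the tool from outside, world axes, zero at the start; "wrist_torque": the same for the moment, N m; "grip_width": finger opening in m; "grip_force": force on a finger pad.
Only numpy, scipy, OpenCV 4.12 (cv2) and the standard library are available. Lean on these libraries where they do the work, as an engineer would, in place of code of your own. Each camera call takes 0.05 s, during which the arm holds its last target. There are 200 camera calls.

## Task

Lift the short steel cup up and off its peg on the drying stand, set it down upright on the dispenser's drip tray under the nozzle and let go of it. Then press the pump head on top of the bottle down to its stop, and let it come back up. Leave the tall cup hanging, and do not shift the petri dishes or the scraper.

Things in the scene. Friction and masses are not known exactly. Their poses are not given: they have to be found in the camera images.
- short_cup: The cup to move: round bare-steel cup, 60 mm tall, 56 mm across, 110 g, open on top. Origin: centre of its underside, z up. A 20 mm wide strap on its +x side hangs over the peg: crown underside 22 mm and top 25 mm above the rim; outer leg 47 to 50 mm from the axis, reaching 22 mm down behind the peg. Raise it 30 mm or more, then draw it off towards its -x. Grip it across its diameter.
- tall_cup: Bystander hanging on the other peg: the same cup and hook but 105 mm tall. Origin at the centre of its underside. The two cups may hang on either side.
- stand: Fixed drying stand: base plate 150 x 220 x 12 mm, a post 195 mm high, two level pegs (10 mm thick, axis 175 mm high) along y left and right of the post, ending in balls 128 mm out; a stop bar runs 65 mm below the pegs, 9 mm in front. Origin at the post's foot; -x is the front. Cups hang in front, axes 42 mm from the peg axis, 60 to 80 mm left and right of the post.
- dispenser: Fixed bench dispenser: amber bottle 80 mm across with a white collar (48 mm across, up to 194 mm) on a grey foot plate. Origin on the table under the bottle's axis. A white nozzle arm, 10 mm thick, runs towards -x at 178 mm height and turns down at its end, 110 mm from the bottle axis.
- nozzle (a point): Lower tip of the nozzle, 156 mm above the table, straight above the centre of the drip tray. Nozzle and arm overhang the cup's place, so the gripper has to come in tilted 30 to 45 degrees from vertical, from the robot's side, with its body in front of the nozzle; the cup's strap passes below the nozzle.
- tray (a point): Centre of the drip tray's floor (10 mm above the table), on which the cup stands. The round tray is 90 mm wide inside, 100 mm outside, with a lip 8 mm above its floor. Axes as the dispenser's: -x away from the bottle.
- pump (a joint): Pump head travel in m: 0 up (at rest), 0.015 at its lower stop. A spring pushes it back; about 4 N to start and 10 N at the stop.
- pump_top (a point): Centre of the top face of the pump head, a white disc of 44 mm diameter on the bottle's axis, 231 mm above the table when up; it is pressed straight down.
- dishes: Bystander: stack of three clear petri dishes, 94 mm wide, 44 mm high; origin at the centre of the underside.
- scraper: Bystander: yellow-handled scraper lying on the bench, 180 mm long along its x axis, about 25 mm high.

How it is judged:
On the way, in this order (a step that is already met when the one before it is completed fails the run):
1. the short cup is lowered, still in the gripper, until it stands upright on the drip tray floor, its axis within 18 mm of the point under the nozzle (set down, not dropped) (horizontal distance between short_cup and nozzle below 0.018 m and z of short_cup in the frame of tray between -0.004 and 0.004 m and angle between short_cup's own z axis and vertical below 0.12 rad and contact force between the fingers and short_cup above 0.3 N), for 0.1 s.
2. with the cup let go and standing there, the pump head is pressed down to its stop (at least 12.5 of 15 mm, for 0.1 s) (horizontal distance between short_cup and nozzle below 0.018 m and z of short_cup in the frame of tray between -0.004 and 0.004 m and angle between short_cup's own z axis and vertical below 0.12 rad and value of joint pump above 0.0125 m and contact force between each of the arm, the fingers and short_cup below 0.05 N), for 0.1 s.
At the end, for the whole second after the job is handed in: The short cup stands upright (within 7 degrees) and at rest on the drip tray floor, its axis within 18 mm of the point under the nozzle, the pump head is back up (within 3 mm), the tall cup still hangs in its place and the dishes and scraper lie within 30 mm of where they were (horizontal distance between short_cup and nozzle below 0.018 m and z of short_cup in the frame of tray between -0.004 and 0.004 m and angle between short_cup's own z axis and vertical below 0.12 rad and linear speed of short_cup below 0.02 m/s and value of joint pump below 0.003 m and distance of each of tall_cup, dishes, scraper from where it was at the start of the episode below 0.03 m); the robot touches nothing.
It fails at once if the pump is pressed by more than 5 mm while the short cup is not standing upright on the tray under the nozzle (value of joint pump above 0.005 m and not (horizontal distance between short_cup and nozzle below 0.018 m and z of short_cup in the frame of tray between -0.004 and 0.004 m and angle between short_cup's own z axis and vertical below 0.12 rad)).
It fails at once if the tall cup, the petri dishes or the scraper is moved by more than 30 mm (distance of any of tall_cup, dishes, scraper from where it was at the start of the episode above 0.03 m).
It also fails if it takes over 53 s, if anything falls off the work surface, if the arm or the gripper's body presses on something with over 40 N, if the wrist force passes 120 N, or if a joint passes its speed limit or range.

## Working session

There is one attempt and no reset: what is moved stays moved. The work goes in short steps, Python scripts to look and compute and a shell command to move; the robot and the scene stay as the last step left them, time stands still between calls to the robot, and variables do not carry over. Pictures are saved under pics/ and viewed, at most 13 in all, crops included, and the job is handed in when it is done.

```bash
mkdir -p pics
cat > h.py <<'E'
import numpy as np, cv2, json, pickle
from station import manip
from scipy.spatial.transform import Rotation as Ro
def cam(n):
    c=manip.read_camera(n); f=200/np.tan(np.radians(c["fov_y"])/2)
    K=np.array([[f,0,c["cx"]],[0,f,c["cy"]],[0,0,1]])
    return c["pixels"],K,np.array(c["distortion"]),np.array(c["R"]),np.array(c["t"])
def ray(C,uv):
    p=cv2.undistortPoints(np.array([[uv]],float),C[1],C[2])[0,0]
    return -C[3].T@C[4], C[3].T@np.array([p[0],p[1],1])
def atz(C,uv,z):
    o,d=ray(C,uv); return o+d*(z-o[2])/d[2]
def proj(C,X):
    return cv2.projectPoints(np.array(X,float).reshape(-1,3),cv2.Rodrigues(C[3])[0],C[4],C[1],C[2])[0][:,0]
def tri(*cr):
    A=np.zeros((3,3));b=np.zeros(3)
    for C,uv in cr:
        o,d=ray(C,uv);d=d/np.linalg.norm(d);P=np.eye(3)-d[:,None]*d;A+=P;b+=P@o
    return np.linalg.solve(A,b)
E
python3 - <<'E'
from h import *
for n in("scene","side","wrist"):
    C=cam(n); pickle.dump(C,open(n+".pkl","wb")); print(n,-C[3].T@C[4],C[3][2],C[1][0,0],C[2])
    cv2.imwrite(f"pics/{n}0.png",cv2.resize(C[0],(800,500),interpolation=cv2.INTER_CUBIC)[...,::-1])
print(manip.sense())
E
```

```text
scene [ 1.140674   -0.19970595  0.8619253 ] [-0.57612859  0.24912962 -0.77846662] 416.55167852883295 [0.00257297 0.         0.         0.         0.        ]
side [ 0.46873915 -0.63384159  0.53921827] [ 0.15537787  0.84987908 -0.50355066] 371.54185273343927 [-0.03183465  0.          0.          0.          0.        ]
wrist [ 0.15989956 -0.66067291  0.37249416] [ 0.29902768  0.11474092 -0.94732094] 278.1290036665823 [-0.04545071  0.          0.          0.          0.        ]
{'clock': 0.15, 'q': array([-9.22892129e-01,  3.59234000e-01,  1.12675542e-02, -2.46967880e-04,
       -1.22410425e+00, -2.88137406e-01]), 'qvel': array([ 0.00058143, -0.00032276,  0.00310968,  0.00111137,  0.00083289,
        0.0005026 ]), 'joint_torque': array([-1.67117938e-03, -5.83877027e+01,  2.93653411e+01,  6.94049567e+00,
       -4.17413627e-03, -8.42736569e-06]), 'tcp_pos': array([ 0.23750428, -0.63144476,  0.23057199]), 'eef_rot': array([-1.78873460e-01,  9.83871875e-01,  6.21042328e-04, -1.83822772e-04]), 'ft_force': array([0.15856225, 0.06722198, 0.18135766]), 'wrist_torque': array([ 0.01299166, -0.00629875, -0.01974316]), 'grip_force': 0.0, 'grip_width': 0.08533300803039531}
```

View pics/scene0.png

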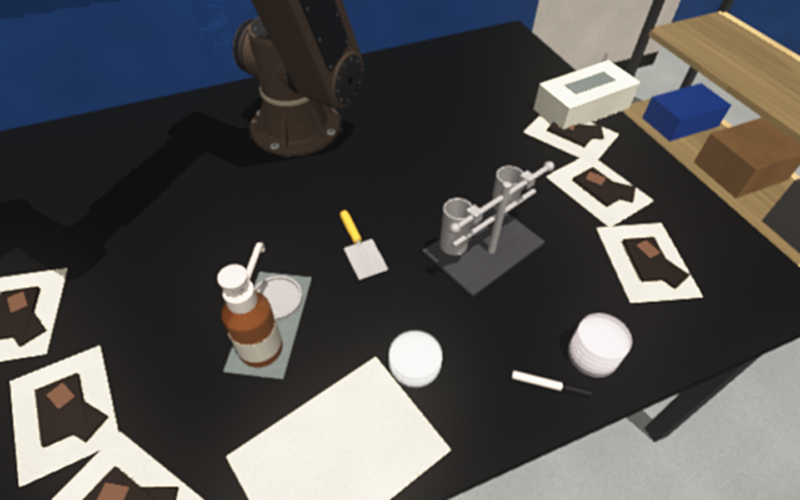

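View pics/side0.png

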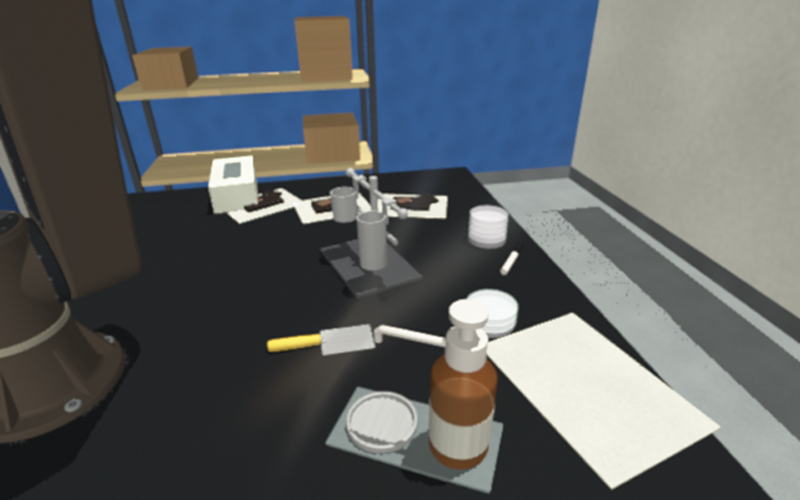

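The short cup hangs on the far (+y) peg at about (508,182) in the scene picture, and the tall one is at (457,225). The dispenser is at (250,320) with its tray at (280,297). I'll enlarge the stand and dispenser in both views to read them more closely.

Run:
```python
from h import *
def mk(n,boxes,s,out):
    im=pickle.load(open(n+".pkl","rb"))[0]; L=[]
    for x,y,w,h in boxes:
        a=cv2.resize(im[y:y+h,x:x+w],None,fx=s,fy=s,interpolation=cv2.INTER_CUBIC)
        for k in range(0,w,10): cv2.line(a,(k*s,0),(k*s,6 if k%50 else 14),(255,0,0),1)
        for k in range(0,h,10): cv2.line(a,(0,k*s),(6 if k%50 else 14,k*s),(255,0,0),1)
        L.append(a)
    cv2.imwrite(out,np.hstack(L)[...,::-1])
mk("scene",[(330,120,115,120),(170,190,85,120)],4,"pics/s1.png")
mk("side",[(255,125,80,120),(260,235,120,120)],4,"pics/d1.png")
```

```text
(no output)
```

View pics/s1.png

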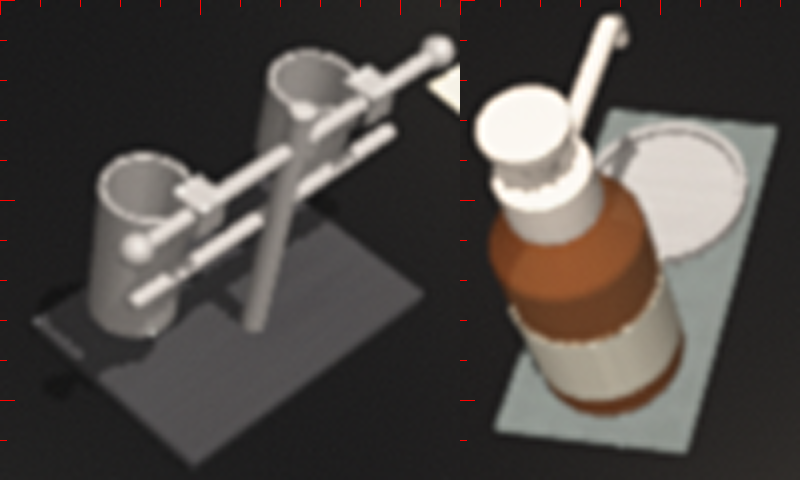

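View pics/d1.png

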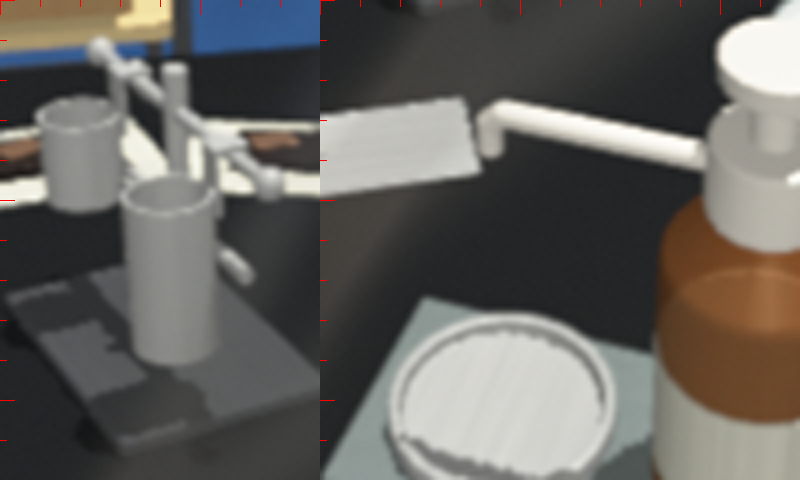

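Full-image positions from the crops:

| Feature | Scene | Side |
|---|---|---|
| Peg balls | (364,181), (439,132) | (279.5,136), (322,170) |
| Short cup rim centre | (408,140) | (274.5,153.5) |
| Tall cup rim centre | (366,166) | (297.5,174) |
| Pump top | (186,221) | (374.6,249.3) |
| Nozzle tip | – | (302.5,274) |

Next I'll turn these into positions.

Run:
```python
from h import *
np.set_printoptions(precision=4,suppress=True)
S,D=[pickle.load(open(n+".pkl","rb")) for n in("scene","side")]
s=lambda x,y:(330+x/4-.4,120+y/4-.4); sd=lambda x,y:(170+(x-460)/4-.4,190+y/4-.4)
d=lambda x,y:(255+x/4-.4,125+y/4-.4); dd=lambda x,y:(260+(x-320)/4-.4,235+y/4-.4)
for n,a,b,z in [("ballnear",s(137,246),d(270,183),.175),("ballfar",s(437,49),d(98,49),.175),
 ("short",s(312,80),d(79,116),.158),("tall",s(145,184),d(169,195),.158),("pump",sd(525,125),(374.6,249.5),.231),
 ("nozzle",sd(621,42),dd(490,157),.156)]:
    print(n,tri((S,a),(D,b)),atz(S,a,z),atz(D,b,z))
print("tray", atz(D,dd(502,400),.018), atz(D,dd(388,400),.018),atz(D,dd(615,400),.018),atz(D,dd(502,313),.018))
print("tray scene right/top",atz(S,sd(747,187),.018),atz(S,sd(675,120),.018))
print("post",atz(S,s(303,112),.195),atz(D,d(175,68),.195))
print("plate", [atz(S,s(*p),.012) for p in [(195,465),(32,320),(423,293)]])
for p in[(348,213),(358,240),(349,277),(386,268)]: print("scraper",atz(S,np.array(p)/1.25,.01))
```

```text
ballnear [0.616  0.1413 0.1751] [0.6149 0.1421 0.175 ] [0.6164 0.1398 0.175 ]
ballfar [0.5397 0.3874 0.1754] [0.54   0.3872 0.175 ] [0.5395 0.39   0.175 ]
short [0.5181 0.3153 0.1555] [0.5199 0.3138 0.158 ] [0.518  0.3084 0.158 ]
tall [0.5606 0.1767 0.1569] [0.5601 0.1771 0.158 ] [0.5608 0.172  0.158 ]
pump [ 0.6165 -0.2406  0.227 ] [ 0.6194 -0.2401  0.231 ] [ 0.6147 -0.2461  0.231 ]
nozzle [ 0.5202 -0.1854  0.1536] [ 0.5214 -0.185   0.156 ] [ 0.5203 -0.189   0.156 ]
tray [ 0.5204 -0.1895  0.018 ] [ 0.4713 -0.1798  0.018 ] [ 0.5689 -0.1992  0.018 ] [ 0.5282 -0.1392  0.018 ]
tray scene right/top [ 0.5421 -0.1388  0.018 ] [ 0.4756 -0.1661  0.018 ]
post [0.5741 0.268  0.195 ] [0.5817 0.2861 0.195 ]
plate [array([0.6659, 0.1738, 0.012 ]), array([0.5222, 0.1293, 0.012 ]), array([0.6013, 0.3813, 0.012 ])]
scraper [0.361  0.0209 0.01  ]
scraper [0.4441 0.0141 0.01  ]
scraper [ 0.5296 -0.037   0.01  ]
scraper [0.5371 0.041  0.01  ]
```

The sizes agree with the description: the balls are 258 mm apart (256 expected), the cup axis is 41.5 mm in front of the peg, and nozzle to pump is 110 mm.

- **Short cup:** (0.519, 0.314), with the stand turned +17.2°
- **Nozzle:** (0.521, -0.188)
- **Pump:** (0.617, -0.241)

I'll move around the front at a safe height.

```bash
cat >> h.py <<'E'
def toolR(az,tilt):   # tool z tilted from down towards azimuth az; tool y left of az
    a,t=np.radians(az),np.radians(tilt); h=np.array([np.cos(a),np.sin(a),0])
    z=np.sin(t)*h-np.cos(t)*np.array([0,0,1]); y=np.array([-np.sin(a),np.cos(a),0])
    return np.c_[np.cross(y,z),y,z]
def delta(pos,az,tilt):
    s=manip.sense(); R=Ro.from_quat(s["eef_rot"]).as_matrix()
    print("t",round(s["clock"],2),"shift mm",np.round(R.T@(np.array(pos)-s["tcp_pos"])*1000,1),
      "rot",np.round(Ro.from_matrix(R.T@toolR(az,tilt)).as_rotvec(),4))
E
python3 -m inch '[[85,-23,11.4,-11.3,0,0,0],[85,-23,11.4,-11.3,0,0,0],[85,-23,11.4,-11.3,0,0,0],[85,-23,11.4,-11.3,0,0,0],[85,-23,11.4,-11.3,0,0,0],[85,-23,11.4,-11.3,0,0,0],[85,-23,11.4,-11.3,0,0,0],[85,-23,11.4,-11.3,0,0,0],[85,-23,11.4,-11.3,0,0,0],[85,-23,11.4,-11.3,0,0,0],[85,-23,11.4,-11.3,0,0,0],[85,-23,11.4,-11.3,0,0,0],[85,-23,11.4,-11.3,0,0,0],[85,-23,11.4,-11.3,0,0,0],[85,-23,11.4,-11.3,0,0,0]]'
python3 -c "
from h import *
delta([.50,0,.40],17.2,0);delta([.457,.295,.213],17.2,40)"
```

```text
clock: 1.65
tcp_pos: [0.5008, -0.3493, 0.401]
eef_rot: [-0.179, 0.984, 0.0, -0.0]
ft_force: [0.8, -0.3, 0.8]
grip_width: 0.0849
grip_force: 0.0
t 1.65 shift mm [-122.2  327.2    1.1] rot [ 0.0004 -0.0002  0.0597]
t 1.65 shift mm [-185.9  618.4  188.2] rot [ 0.0212 -0.6982  0.0571]
```

```bash
python3 -m inch '[[85,-10,27,0,0,0,0.005],[85,-10,27,0,0,0,0.005],[85,-10,27,0,0,0,0.005],[85,-10,27,0,0,0,0.005],[85,-10,27,0,0,0,0.005],[85,-10,27,0,0,0,0.005],[85,-10,27,0,0,0,0.005],[85,-10,27,0,0,0,0.005],[85,-10,27,0,0,0,0.005],[85,-10,27,0,0,0,0.005],[85,-10,27,0,0,0,0.005],[85,-10,27,0,0,0,0.005],[85,-6,24,6,0,0,0],[85,-6,24,6,0,0,0],[85,-6,24,6,0,0,0],[85,-6,24,6,0,0,0],[85,-6,24,6,0,0,0],[85,-6,24,6,0,0,0]]'
python3 -c "
from h import *
delta([.457,.295,.213],17.2,40)"
```

```text
clock: 3.45
tcp_pos: [0.4996, 0.1443, 0.3644]
eef_rot: [-0.149, 0.989, 0.0, -0.0]
ft_force: [0.8, -0.3, 0.6]
grip_width: 0.0851
grip_force: 0.0
t 3.45 shift mm [ -3.9 156.5 151.4] rot [-0.000e+00 -6.984e-01 -3.000e-04]
```

```bash
python3 -m inch '[[85,0,15.6,0,0,-0.07,0],[85,0,15.6,0,0,-0.07,0],[85,0,15.6,0,0,-0.07,0],[85,0,15.6,0,0,-0.07,0],[85,0,15.6,0,0,-0.07,0],[85,0,15.6,0,0,-0.07,0],[85,0,15.6,0,0,-0.07,0],[85,0,15.6,0,0,-0.07,0],[85,0,15.6,0,0,-0.07,0],[85,0,15.6,0,0,-0.07,0],[85,0,0,0,0,0,0]]'
python3 -c "
from h import *
delta([.457,.295,.213],17.2,40);print(manip.sense()['q'])"
```

```text
clock: 4.55
tcp_pos: [0.4531, 0.2916, 0.3638]
eef_rot: [-0.146, 0.928, 0.049, 0.339]
ft_force: [1.7, -0.3, -0.3]
grip_width: 0.0848
grip_force: 0.0
t 4.55 shift mm [ 93.4   3.2 118.4] rot [0.0004 0.0011 0.0121]
[ 1.190311   -0.30777555 -0.86571635  0.85507988 -0.72406579 -3.02685321]
```

Joint 6 sits at its limit here, so I'll turn the tool half a turn about its own axis, which gives the same grasp.

```bash
python3 -m inch '[[85,0,0,0,0,0,-0.149],[85,0,0,0,0,0,-0.149],[85,0,0,0,0,0,-0.149],[85,0,0,0,0,0,-0.149],[85,0,0,0,0,0,-0.149],[85,0,0,0,0,0,-0.149],[85,0,0,0,0,0,-0.149],[85,0,0,0,0,0,-0.149],[85,0,0,0,0,0,-0.149],[85,0,0,0,0,0,-0.149],[85,0,0,0,0,0,-0.149],[85,0,0,0,0,0,-0.149],[85,0,0,0,0,0,-0.149],[85,0,0,0,0,0,-0.149],[85,0,0,0,0,0,-0.149],[85,0,0,0,0,0,-0.149],[85,0,0,0,0,0,-0.149],[85,0,0,0,0,0,-0.149],[85,0,0,0,0,0,-0.149],[85,0,0,0,0,0,-0.149]]'
cat >> h.py <<'E'
_t0=toolR
def toolR(az,tilt): return _t0(az,tilt)@np.diag([-1,-1,1])
E
python3 -c "
from h import *
delta([.457,.295,.213],17.2,40);print(manip.sense()['q'])"
```

```text
clock: 6.55
tcp_pos: [0.4548, 0.2915, 0.3657]
eef_rot: [0.937, 0.067, 0.333, -0.078]
ft_force: [-0.0, -0.2, -0.5]
grip_width: 0.0852
grip_force: 0.0
t 6.55 shift mm [-94.9  12.5 119.1] rot [-0.0003  0.0005 -0.1582]
[ 1.18767864 -0.3060869  -0.85784128  0.84720212 -0.72672341 -0.04457663]
```

Good, j6 is near 0. I'll finish the turn and go down to the pre-grasp pose.

```bash
python3 -m inch '[[85,0,0,0,0,0,-0.079],[85,0,0,0,0,0,-0.079],[85,0,0,0,0,0,0]]' >/dev/null
python3 -c "
from h import *
delta([.457,.295,.213],17.2,40)"
python3 -m inch '[[85,12,0,15,0,0,0],[85,12,0,15,0,0,0],[85,12,0,15,0,0,0],[85,12,0,15,0,0,0],[85,12,0,15,0,0,0],[85,12,0,15,0,0,0],[85,12,0,15,0,0,0],[85,12,0,15,0,0,0],[85,0,0,0,0,0,0]]'
python3 - <<'E'
from h import *
delta([.457,.295,.213],17.2,40);delta([.531,.3176,.1214],17.2,40);print(manip.sense()['q'])
W=cam("wrist"); S=cam("scene"); im=W[0].copy()
pickle.dump((W,S),open("p2.pkl","wb"))
a=cv2.resize(S[0][90:250,320:480],(400,400),interpolation=cv2.INTER_CUBIC)
b=np.zeros((400,400,3),np.uint8); b[:250]=cv2.resize(im,(400,250),interpolation=cv2.INTER_AREA)
cv2.imwrite("pics/p2.png",np.hstack([a,b])[...,::-1])
th=np.linspace(0,2*np.pi,4,endpoint=False)
print(proj(W,[[.5193+.028*np.cos(t),.314+.028*np.sin(t),.158] for t in th]))
E
```

```text
t 6.85 shift mm [-95.8  -2.1 119.1] rot [-0.0004  0.0003 -0.0046]
clock: 7.75
tcp_pos: [0.6003, 0.3361, 0.3342]
eef_rot: [0.93, 0.137, 0.337, -0.052]
ft_force: [-0.4, -0.7, 0.4]
grip_width: 0.0851
grip_force: 0.0
t 7.75 shift mm [-192.1   -1.7   -2.7] rot [ 0.0011  0.0015 -0.0074]
t 7.75 shift mm [-191.5   -1.5  117.2] rot [ 0.0011  0.0015 -0.0074]
[ 0.8591006  -0.02012508 -0.72559161  0.97449545 -0.42503647  0.18540931]
[[326.42618162 336.75274993]
 [294.43796815 355.2978926 ]
 [311.30917951 391.87788969]
 [344.13613296 372.03121014]]
```

View pics/p2.png

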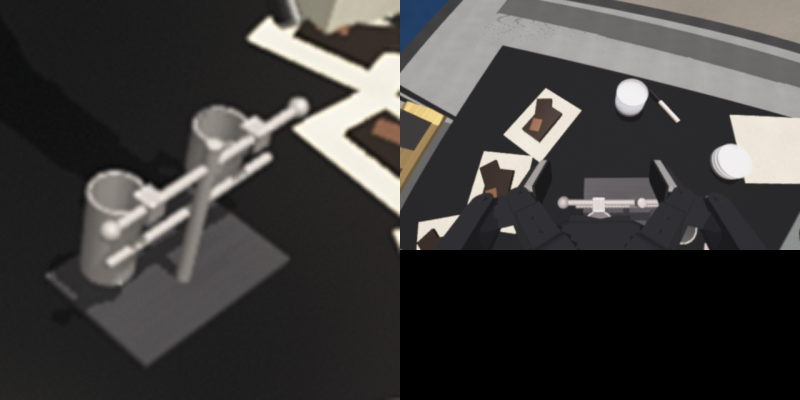

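The wrist view shows the stand with the short cup's strap at about wrist pixel (317,331). My x shift had the wrong sign after the flip, but nothing was touched. I'll go back.

```bash
python3 -m inch '[[85,-24,0,0,0,0,0],[85,-24,0,0,0,0,0],[85,-24,0,0,0,0,0],[85,-24,0,0,0,0,0],[85,-24,0,0,0,0,0],[85,-24,0,0,0,0,0],[85,-24,0,0,0,0,0],[85,-24,0,0,0,0,0],[85,0,0,0,0,0,0]]'
python3 - <<'E'
from h import *
delta([.531,.3176,.1214],17.2,40);print(manip.sense()['q'])
W,S=pickle.load(open("p2.pkl","rb"))
# old wrist picture: strap crown centre predicted, balls
h=np.array([.955,.296]);c=np.array([.5193,.314])
print(proj(W,[[*(c+.038*h),.183],[.5397,.3874,.175],[.616,.1413,.175]]))
W=cam("wrist"); 
cv2.imwrite("pics/p3.png",W[0][...,::-1])
pickle.dump(W,open("p3.pkl","wb"))
th=np.linspace(0,2*np.pi,4,endpoint=False)+.3
print(proj(W,[[c[0]+.028*np.cos(t),c[1]+.028*np.sin(t),.158] for t in th]+[[*(c+.038*h),.183],[.5397,.3874,.175],[.616,.1413,.175]]))
E
```

```text
clock: 8.75
tcp_pos: [0.4738, 0.3125, 0.2512]
eef_rot: [0.938, 0.138, 0.314, -0.042]
ft_force: [-0.9, 0.7, -0.3]
grip_width: 0.0849
grip_force: 0.0
t 8.75 shift mm [-33.   10.4 137.7] rot [ 0.013   0.0538 -0.0036]
[ 0.96284343 -0.13127784 -1.01669775  1.20449431 -0.41869328 -0.16702771]
[[318.66637011 327.23090496]
 [258.83442044 323.67458039]
 [496.93380087 319.90221317]]
[[331.25448827 194.79707737]
 [302.37549598 222.86047494]
 [332.64528696 252.2656905 ]
 [361.39160063 222.33451358]
 [332.20799769 175.05999004]
 [263.24428802 175.9232632 ]
 [530.83600458 174.60695183]]
```

View pics/p3.png

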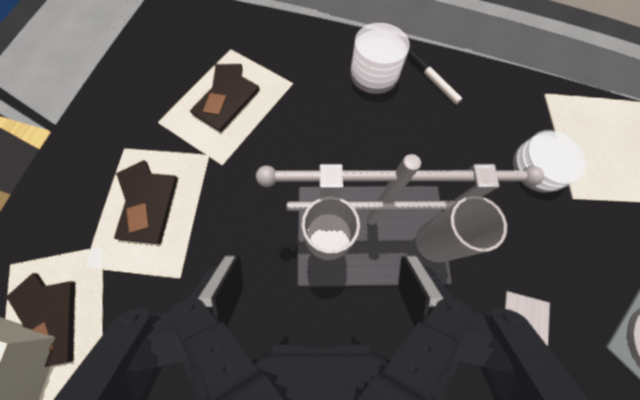

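The wrist view agrees with my estimate: the rim is at (331,225) against a predicted (332,223), and the ball and strap fit too. Joint 3 is at its limit, and in this flip the wrist camera would sit on the nozzle side. So I'll approach nearly radially instead (azimuth 25°, tilt 35°) with the camera on the back side.

Run:
```python
from h import *
delta([.451,.282,.26],25,35)
```

```text
t 8.8 shift mm [-19.8  23.1 -25.4] rot [ 0.0922 -0.0336 -0.1136]
```

```bash
python3 -m inch '[[70,0,0,-12.5,0.045,-0.017,-0.057],[70,0,0,-12.5,0.045,-0.017,-0.057],[70,0,0,0,0,0,0.149],[70,0,0,0,0,0,0.149],[70,0,0,0,0,0,0.149],[70,0,0,0,0,0,0.149],[70,0,0,0,0,0,0.149],[70,0,0,0,0,0,0.149],[70,0,0,0,0,0,0.149],[70,0,0,0,0,0,0.149],[70,0,0,0,0,0,0.149],[70,0,0,0,0,0,0.149],[70,0,0,0,0,0,0.149],[70,0,0,0,0,0,0.149],[70,0,0,0,0,0,0.149],[70,0,0,0,0,0,0.149],[70,0,0,0,0,0,0.149],[70,0,0,0,0,0,0.149],[70,0,0,0,0,0,0.149],[70,0,0,0,0,0,0.149]]'
sed -i '/^_t0/d;/^def toolR(az,tilt): return/d' h.py
python3 -c "
from h import *
delta([.451,.282,.247],25,35);print(manip.sense()['q'])"
```

```text
clock: 10.8
tcp_pos: [0.4616, 0.3072, 0.2713]
eef_rot: [-0.409, 0.862, -0.005, 0.3]
ft_force: [0.8, 0.3, -0.6]
grip_width: 0.0704
grip_force: 0.0
t 10.8 shift mm [35.4 -3.1  8.4] rot [-0.0044 -0.0018  0.4521]
[ 1.04573273 -0.19296629 -0.95315144  0.88385796 -0.44343132 -2.4727726 ]
```

```bash
python3 -m inch '[[70,0,0,0,0,0,0.113],[70,0,0,0,0,0,0.113],[70,0,0,0,0,0,0.113],[70,0,0,0,0,0,0.113],[70,0,0,0,0,0,0]]'
python3 -c "
from h import *
delta([.451,.282,.247],25,35);delta([.5292,.3186,.1244],25,35);print(manip.sense()['q'])"
```

```text
clock: 11.3
tcp_pos: [0.4615, 0.3071, 0.2712]
eef_rot: [-0.208, 0.931, 0.062, 0.294]
ft_force: [0.4, 0.2, -0.3]
grip_width: 0.07
grip_force: 0.0
t 11.3 shift mm [ 30.5 -18.1   8.4] rot [-0.0047 -0.0011  0.0048]
t 11.3 shift mm [ 29.9 -17.3 158.3] rot [-0.0047 -0.0011  0.0048]
[ 1.04600561 -0.19289554 -0.95314302  0.88343092 -0.44367496 -2.9198843 ]
```

```bash
python3 -m inch '[[70,10,-6,0,0,0,0],[70,10,-6,0,0,0,0],[70,10,-6,0,0,0,0],[70,0,0,20,0,0,0],[70,0,0,20,0,0,0],[70,0,0,20,0,0,0],[70,0,0,20,0,0,0],[70,0,0,0,0,0,0]]'
python3 -c "
from h import *
delta([.5292,.3186,.1244],25,35);print(manip.sense()['q'])"
```

```text
clock: 12.1
tcp_pos: [0.495, 0.2995, 0.2096]
eef_rot: [-0.212, 0.936, 0.058, 0.273]
ft_force: [0.2, -0.1, 0.2]
grip_width: 0.0703
grip_force: 0.0
t 12.1 shift mm [12.8  3.1 92.9] rot [-0.0015 -0.0442  0.0103]
[ 0.80464362 -0.06770569 -1.01706389  1.16185789 -0.21404612 -3.02872716]
```

Joint 3 and joint 5 are running into limits. I'll fit a kinematic model from the logged joint and pose pairs and choose a feasible configuration with it.

```bash
cat > kin.py <<'E'
import numpy as np, itertools
from scipy.optimize import least_squares
from scipy.spatial.transform import Rotation as Ro
from h import toolR
Q=np.array([[-.92289,.359234,.0112676,-.000247,-1.224104,-.288137],[1.190311,-.30777555,-.86571635,.85507988,-.72406579,-3.02685321],
[1.18767864,-.3060869,-.85784128,.84720212,-.72672341,-.04457663],[.8591006,-.02012508,-.72559161,.97449545,-.42503647,.18540931],
[.96284343,-.13127784,-1.01669775,1.20449431,-.41869328,-.16702771],[1.04573273,-.19296629,-.95315144,.88385796,-.44343132,-2.4727726],
[1.04600561,-.19289554,-.95314302,.88343092,-.44367496,-2.9198843],[.80464362,-.06770569,-1.01706389,1.16185789,-.21404612,-3.02872716]])
P=np.array([[.2375,-.63144,.23057],[.4531,.2916,.3638],[.4548,.2915,.3657],[.6003,.3361,.3342],[.4738,.3125,.2512],[.4616,.3072,.2713],[.4615,.3071,.2712],[.495,.2995,.2096]])
E=np.array([[-.178873,.98387,.00062,-.00018],[-.146,.928,.049,.339],[.937,.067,.333,-.078],[.93,.137,.337,-.052],[.938,.138,.314,-.042],[-.409,.862,-.005,.3],[-.208,.931,.062,.294],[-.212,.936,.058,.273]])
lo=np.array([-3.07,-1.43,-1.02,-3.03,-3.05,-3.03]);hi=np.array([3.07,2.12,1.25,1.67,0,3.03])
e=Ro.from_euler
def wr(q,s4,s6,c6):
    B=e('z',q[0])*e('y',q[1]-q[2]); return B*e('x',s4*q[3])*e('y',-q[4])*e('x',s6*q[5]+c6)*Ro.from_matrix([[0,0,1],[0,1,0],[-1,0,0]])
best=min(((sum((wr(q,a,b,c).inv()*Ro.from_quat(x)).magnitude() for q,x in zip(Q,E)),a,b,c) for a in(1,-1) for b in(1,-1) for c in np.arange(4)*np.pi/2))
S=best[1:]
def fk(q,g):
    a1,d1,L2,a3,L3,L6=g; B=e('z',q[0]); F=B*e('y',q[1]-q[2]); R=wr(q,*S)
    p=B.apply([a1,0,d1])+(B*e('y',q[1])).apply([0,0,L2])+F.apply([L3,0,a3])+R.apply([0,0,L6])
    return p,R
G=least_squares(lambda g:np.concatenate([fk(q,g)[0]-p for q,p in zip(Q,P)]),[.1,.4,.4,0,.4,.25]).x
def ik(pos,R,n=60,seed=0):
    rng=np.random.default_rng(seed); out=[]; R=Ro.from_matrix(R)
    for _ in range(n):
        r=least_squares(lambda q:np.concatenate([fk(q,G)[0]-pos,.3*(fk(q,G)[1].inv()*R).as_rotvec()]),rng.uniform(lo,hi),bounds=(lo,hi))
        if r.cost<1e-8 and not any(np.allclose(r.x,o,atol=.02) for o in out): out.append(r.x)
    return out
if __name__=="__main__":
    np.set_printoptions(precision=3,suppress=True)
    print(best,G,[np.round(1000*np.linalg.norm(fk(q,G)[0]-p),1) for q,p in zip(Q,P)])
    z=lambda az,t:toolR(az,t)[:,2]
    for name,g,azs in(("pick",np.array([.5193,.314,.14]),(5,17,30,45,60)),("lift",np.array([.5193,.314,.19]),(5,17,30,45,60)),("place",np.array([.521,-.188,.052]),(-60,-45,-30,-15,0))):
        for az in azs:
            for t in(32,40):
                for f in(0,1):
                    R=toolR(az,t)@np.diag([-1,-1,1] if f else [1,1,1])
                    for s in ik(g+.019*z(az,t),R,12): print(name,az,t,"flip" if f else "",s)
E
timeout 400 python3 kin.py
```

```text
(0.006319142210655281, -1, -1, np.float64(4.71238898038469)) [0.055 0.401 0.666 0.005 0.369 0.651] [np.float64(193.4), np.float64(22.7), np.float64(21.6), np.float64(35.6), np.float64(41.9), np.float64(29.8), np.float64(29.9), np.float64(24.4)]
pick 30 32  [-2.573 -1.404 -0.955 -0.045 -2.578  1.495]
pick 30 32 flip [-2.573 -1.404 -0.955 -0.045 -2.578 -1.647]
lift 5 32 flip [ 0.994  0.181 -0.94   1.395 -0.438 -0.632]
lift 17 32  [-2.315 -1.389 -0.814 -0.525 -2.578  0.654]
lift 17 32 flip [-2.315 -1.389 -0.814 -0.525 -2.578 -2.487]
lift 30 32  [-2.573 -1.349 -0.858 -0.048 -2.619  1.491]
lift 30 32 flip [-2.573 -1.349 -0.858 -0.048 -2.619 -1.651]
lift 45 32  [-2.875 -1.388 -0.816  0.516 -2.579  2.469]
lift 45 32 flip [-2.875 -1.388 -0.816  0.516 -2.579 -0.673]
lift 60 32  [ 0.067  0.195 -0.916 -1.322 -0.471  0.624]
lift 60 32 flip [ 0.067  0.195 -0.916 -1.322 -0.471 -2.518]
```

Run:
```python
s=open('kin.py').read()
a=s.index("def fk");b=s.index("def ik")
s=s[:a]+'''def fk(q,g):
    a1,d1,lx,L2,a3,L3,w,L6=g; B=e('z',q[0]); F=B*e('y',q[1]-q[2]); R=wr(q,*S); W=F*e('x',S[0]*q[3])*e('y',-q[4])
    p=B.apply([a1,0,d1])+(B*e('y',SG*q[1]+ 0)).apply([lx,0,L2])+F.apply([L3,0,a3])+W.apply([0,0,w])+R.apply([0,0,L6])
    return p,R
def fit(x):
    global SG; SG=x
    return least_squares(lambda g:np.concatenate([fk(q,g)[0]-p for q,p in zip(Q,P)]),[.1,.4,0.0,.4,0,.4,0,.25])
G=None
for SG in(1,-1,0):
    r=fit(SG); print(SG,r.cost**.5*1000,np.round(r.x,4))
'''+s[b:]
open('kin2.py','w').write(s.split('if __name__')[0])
exec(open('kin2.py').read())
# alternatives: forearm angle from q2 and q3 freely; wrist centre check
```

```text
1 144.027722737319 [ 0.0019  0.376   0.0901  0.6339  0.0095  0.3939 -0.0417  0.5766]
-1 146.8955354252168 [ 0.283   1.6065 -0.0677 -0.6298 -0.0683  0.2693 -0.0313  0.5965]
0 260.9299017750238 [ 1.2157  0.0523 -0.8607  0.9487 -0.2347  0.3604 -0.1403  0.3675]
```

Run:
```python
exec(open('kin2.py').read().split('def fk')[0])
def fk(q,g):
    B=e('z',q[0]); F=B*e('y',q[1]-q[2]); A=F*e('x',S[0]*q[3]); W=A*e('y',-q[4]); R=wr(q,*S)
    p=np.array(g[12:15])+B.apply([g[0],g[1],g[2]])+(B*e('y',q[1])).apply([g[3],0,g[4]])+F.apply([g[5],0,g[6]])+W.apply([g[7],g[8],g[9]])+R.apply([g[10],g[11],0])
    return p,R
r=least_squares(lambda g:np.concatenate([np.concatenate([fk(q,g)[0]-p for q,p in zip(Q,P)]),1e-4*g]),[.1,0,.4,0,.4,.4,0,.25,0,0,0,0,0,0,0])
np.set_printoptions(precision=4,suppress=True)
print(r.x); print(np.array([fk(q,r.x)[0]-p for q,p in zip(Q,P)])*1000); print(S)
```

```text
[ 0.0001  0.0001  0.0995 -0.      0.6015  0.4636  0.      0.3734 -0.1918
 -0.     -0.      0.     -0.0001 -0.0001  0.0995]
[[-0.0005 -0.0013  0.005 ]
 [ 0.023  -0.0176 -0.0372]
 [-0.0228  0.0075  0.0471]
 [ 0.0031 -0.0077 -0.0202]
 [-0.0174 -0.0096  0.0151]
 [-0.005  -0.0279 -0.0006]
 [ 0.0208  0.0455 -0.017 ]
 [-0.0013  0.011   0.0078]]
(-1, -1, np.float64(4.71238898038469))
```

The fit is exact: there is a 192 mm lateral wrist offset. Now I'll search for feasible pick, lift and place poses.

```bash
python3 - <<'E'
s=open('kin.py').read()
a=s.index("def fk");b=s.index("def ik");c=s.index("    print(best")
s=s[:a]+'''def fk(q,g=None):
    B=e('z',q[0]); F=B*e('y',q[1]-q[2]); W=F*e('x',-q[3])*e('y',-q[4]); R=W*e('x',-q[5]+S[2])*Ro.from_matrix([[0,0,1],[0,1,0],[-1,0,0]])
    return np.array([0,0,.199])+(B*e('y',q[1])).apply([0,0,.6015])+F.apply([.4636,0,0])+W.apply([.3734,-.1918,0]),R
G=None
'''+s[b:c]+s[c:].split('\n',1)[1]
s=s.replace("(5,17,30,45,60)","(0,17,30,45,60,75)").replace("(-60,-45,-30,-15,0)","(-60,-45,-30,-15,0,20)").replace("(32,40)","(33,40)").replace("for f in(0,1)","for f in(0,)").replace("R,12)","R,14)")
open('kin.py','w').write(s)
E
timeout 500 python3 kin.py
```

```text
pick 60 33  [ 0.727  0.171 -0.495 -0.467 -0.39  -0.863]
pick 60 40  [ 0.612  0.17  -0.457 -0.772 -0.399 -0.498]
pick 75 33  [ 0.587  0.225 -0.349 -0.641 -0.646 -0.397]
pick 75 40  [ 0.472  0.236 -0.334 -0.858 -0.683 -0.135]
lift 0 33  [ 0.879  0.098 -0.952  1.303 -0.45   2.647]
lift 45 33  [ 0.87   0.054 -0.827  0.381 -0.124 -2.02 ]
lift 60 33  [ 0.746  0.098 -0.478 -0.368 -0.467 -0.984]
lift 60 40  [ 0.661  0.09  -0.459 -0.616 -0.433 -0.697]
lift 75 33  [ 0.604  0.159 -0.321 -0.569 -0.715 -0.502]
lift 75 40  [ 0.498  0.164 -0.311 -0.772 -0.732 -0.266]
place -30 40  [-0.69   0.258 -0.753 -2.459 -0.169  1.023]
place -30 40  [-0.557  0.242 -0.646 -2.171 -0.026  0.626]
place 0 33  [-0.078  0.247 -0.683 -0.567 -0.079 -0.939]
place 0 40  [-0.36   0.251 -0.559 -1.182 -0.247 -0.118]
place 20 33  [-0.337  0.29  -0.482 -0.844 -0.48  -0.185]
place 20 40  [-0.497  0.316 -0.463 -1.099 -0.571  0.168]
```

```bash
cat > scan.py <<'E'
from kin import *
from multiprocessing import Pool
np.set_printoptions(precision=3,suppress=True)
def job(a):
    n,g,az,t=a; R=toolR(az,t); return a,ik(np.array(g)+.019*R[:,2],R,24,1)
J=[(n,g,az,t) for n,g,azs in(("pick",[.5193,.314,.142],(-40,-20,-5,40,45,50,55)),("lift",[.5193,.314,.18],(-40,-20,-5,40,45,50,55)),("place",[.521,-.188,.054],(-5,5,10))) for az in azs for t in(30,35)]
with Pool() as p:
    for a,s in p.map(job,J,1):
        for q in s: print(a[0],a[2],a[3],q)
E
timeout 500 python3 scan.py; python3 -c "
from h import *
print(manip.sense()['clock'])"
```

```text
pick -40 30 [ 1.096  0.333 -0.655  0.709 -0.847  2.369]
pick -40 35 [ 1.118  0.35  -0.695  0.809 -0.878  2.255]
pick -20 30 [ 1.019  0.242 -0.84   0.996 -0.623  2.477]
pick -20 35 [ 1.004  0.247 -0.901  1.193 -0.647  2.297]
pick -5 30 [ 0.864  0.182 -0.953  1.324 -0.433  2.531]
pick -5 35 [ 0.767  0.18  -1.007  1.669 -0.45   2.278]
pick 50 30 [ 0.862  0.149 -0.68  -0.025 -0.218 -1.538]
pick 50 35 [ 0.86   0.14  -0.725 -0.077 -0.095 -1.484]
pick 55 30 [ 0.811  0.16  -0.575 -0.234 -0.325 -1.22 ]
pick 55 35 [ 0.775  0.152 -0.565 -0.403 -0.272 -1.029]
lift -40 30 [ 1.108  0.291 -0.603  0.655 -0.925  2.439]
lift -40 35 [ 1.132  0.307 -0.646  0.75  -0.949  2.331]
lift -20 30 [ 1.059  0.198 -0.777  0.867 -0.704  2.597]
lift -20 35 [ 1.054  0.2   -0.846  1.046 -0.712  2.427]
lift -5 30 [ 0.961  0.136 -0.887  1.068 -0.518  2.722]
lift -5 35 [ 0.886  0.128 -0.965  1.384 -0.504  2.476]
lift 40 30 [ 0.843  0.071 -0.885  0.646 -0.12  -2.339]
lift 45 30 [ 0.888  0.081 -0.745  0.229 -0.229 -1.883]
lift 50 30 [ 0.862  0.092 -0.636 -0.017 -0.319 -1.546]
lift 50 35 [ 0.861  0.077 -0.696 -0.035 -0.188 -1.526]
lift 55 30 [ 0.816  0.105 -0.55  -0.184 -0.403 -1.276]
lift 55 35 [ 0.792  0.091 -0.563 -0.304 -0.326 -1.144]
place 5 30 [-0.107  0.248 -0.641 -0.531 -0.192 -0.879]
place 5 35 [-0.233  0.248 -0.574 -0.851 -0.243 -0.469]
place 10 30 [-0.177  0.256 -0.578 -0.635 -0.294 -0.65 ]
place 10 35 [-0.297  0.26  -0.536 -0.896 -0.34  -0.308]
12.1
```

```bash
cat > chk.py <<'E'
from kin import *
from h import delta
np.set_printoptions(precision=3,suppress=True)
def c(n,g,az,t,back=0):
    R=toolR(az,t); p=np.array(g)+(.019-back)*R[:,2]; print(n,p,*ik(p,R,16,2))
if __name__=="__main__":
    g=[.5193,.314,.132]
    for b in(0,.04,.08,.12): c(b,g,50,31,b)
    c("hi",[.5193,.314,.25],50,31,.1)
    c("lift36",[.5193,.314,.168],50,31); c("draw40",[.481,.302,.168],50,31); c("high",[.481,.302,.26],50,31)
    c("mid",[.50,.1,.26],30,31); c("place",[.521,-.188,.044],8,31); c("placeback",[.441,-.199,.056],8,31); c("placebackhi",[.441,-.199,.2],8,31)
    delta([.4826,.2702,.227],50,31)
E
timeout 300 python3 chk.py
```

```text
0 [0.526 0.321 0.116] [ 0.862  0.163 -0.701 -0.034 -0.166 -1.528]
0.04 [0.512 0.306 0.15 ] [ 0.861  0.077 -0.701 -0.023 -0.252 -1.538]
0.08 [0.499 0.29  0.184] [ 0.861 -0.006 -0.692 -0.018 -0.344 -1.543]
0.12 [0.486 0.274 0.219] [ 0.86  -0.086 -0.674 -0.015 -0.442 -1.546]
hi [0.492 0.282 0.319] [ 0.86  -0.158 -0.492 -0.01  -0.696 -1.553]
lift36 [0.526 0.321 0.152] [ 0.862  0.106 -0.663 -0.021 -0.261 -1.541]
draw40 [0.487 0.309 0.152] [ 0.918  0.036 -0.799  0.12  -0.196 -1.728]
high [0.487 0.309 0.244] [ 0.921 -0.085 -0.638  0.054 -0.478 -1.661]
mid [0.508 0.105 0.244] [ 0.617 -0.205 -0.752  0.103 -0.487 -1.742]
place [ 0.531 -0.187  0.028] [-0.186  0.273 -0.581 -0.699 -0.259 -0.606]
placeback [ 0.451 -0.198  0.04 ] [-0.294  0.168 -0.667 -0.758 -0.32  -0.461]
placebackhi [ 0.451 -0.198  0.184] [-0.15  -0.123 -0.676 -0.303 -0.515 -1.055]
t 12.1 shift mm [ 10.8 -21.3 -27.3] rot [-0.231  0.024 -0.361]
```

Every waypoint from pick to place is feasible with azimuth 50° and tilt 31° at the pick, and azimuth 8° at the tray.

```bash
python3 -m inch '[[70,0,0,-20,0,0,0],[70,0,0,-20,0,0,0],[70,0,-3,0,-0.039,0.004,-0.06],[70,0,-3,0,-0.039,0.004,-0.06],[70,0,-3,0,-0.039,0.004,-0.06],[70,0,-3,0,-0.039,0.004,-0.06],[70,0,-3,0,-0.039,0.004,-0.06],[70,0,-3,0,-0.039,0.004,-0.06],[70,0,0,0,0,0,0]]'
python3 -c "
from h import *
delta([.4826,.2702,.227],50,31);print(manip.sense()['q'])"
```

```text
clock: 13.0
tcp_pos: [0.4854, 0.2773, 0.2461]
eef_rot: [-0.401, 0.875, 0.114, 0.244]
ft_force: [-0.1, -0.2, 0.2]
grip_width: 0.0698
grip_force: 0.0
t 13.0 shift mm [16.  -2.6 12.6] rot [-0.0038  0.0051 -0.0123]
[ 0.87156941 -0.11857174 -0.64320621  0.00681064 -0.50008114 -1.58811376]
```

```bash
python3 -m inch '[[68,8,-1.3,6,-0.002,0.003,-0.006],[68,8,-1.3,6,-0.002,0.003,-0.006],[68,0,0,0,0,0,0]]' >/dev/null
python3 - <<'E'
from h import *
delta([.5256,.3215,.1157],50,31)
W=cam("wrist"); c=[.5193,.314]
th=np.linspace(0,2*np.pi,60)
im=W[0].copy(); 
for p in proj(W,[[c[0]+.028*np.cos(t),c[1]+.028*np.sin(t),.158] for t in th]): cv2.circle(im,tuple(int(v) for v in p),0,(255,0,0),-1)
cv2.imwrite("pics/p4.png",im[...,::-1])
E
```

```text
t 13.3 shift mm [ -4.9   0.6 128.7] rot [-0.0018 -0.0068 -0.0027]
```

View pics/p4.png

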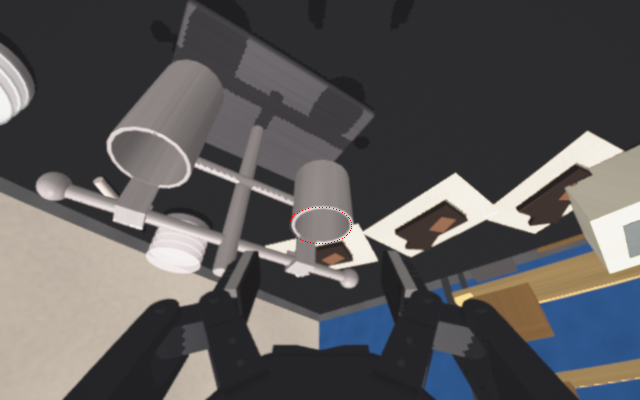

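The predicted rim (red dots, centre about (322,224)) lies on the cup's rim, and the fingers straddle it. I'll go in.

```bash
python3 -m inch '[[68,-2.5,0.3,18,0,-0.004,0],[68,-2.5,0.3,18,0,-0.003,0],[68,0,0,18,0,0,0],[68,0,0,18,0,0,0],[68,0,0,18,0,0,0],[68,0,0,15,0,0,0],[68,0,0,12,0,0,0],[68,0,0,11,0,0,0],[68,0,0,0,0,0,0]]'
python3 -c "
from h import *
delta([.5256,.3215,.1157],50,31);print(manip.sense()['q'])"
```

```text
clock: 14.25
tcp_pos: [0.5275, 0.3238, 0.1181]
eef_rot: [-0.406, 0.873, 0.113, 0.243]
ft_force: [0.1, -0.5, 0.2]
grip_width: 0.068
grip_force: 0.0
t 14.25 shift mm [3.8 0.  0.6] rot [-0.0018  0.0021 -0.0014]
[ 0.86360002  0.16266167 -0.70119802 -0.01791722 -0.16382502 -1.54680477]
```

Clean so far. I'll correct 3 mm in x and grip with 35 N.

```bash
python3 -m inch '[[68,3.5,0,0,0,0,0],[45,0,0,0,0,0,0],[45,0,0,0,0,0,0],[45,0,0,0,0,0,0],[45,0,0,0,0,0,0],[45,0,0,0,0,0,0],[45,0,0,0,0,0,0]]' 35
```

```text
clock: 14.95
tcp_pos: [0.5245, 0.3211, 0.1182]
eef_rot: [-0.406, 0.873, 0.113, 0.244]
ft_force: [-10.5, 2.1, 4.1]
grip_width: 0.0558
grip_force: 35.7
```

```bash
python3 -m inch '[[45,-3.1,0,-5.1,0,0,0],[45,-3.1,0,-5.1,0,0,0],[45,-3.1,0,-5.1,0,0,0],[45,-3.1,0,-5.1,0,0,0],[45,-3.1,0,-5.1,0,0,0],[45,-3.1,0,-5.1,0,0,0],[45,0,0,0,0,0,0]]'
python3 -c "
from h import *
R=toolR(50,31); print('draw 50 back',R.T@np.array([-.955,-.296,0])*50)"
```

```text
clock: 15.65
tcp_pos: [0.5265, 0.322, 0.1552]
eef_rot: [-0.406, 0.873, 0.114, 0.245]
ft_force: [0.1, 0.0, -0.4]
grip_width: 0.0559
grip_force: 38.1
draw 50 back [ 36.02722691  27.06536554 -21.64734186]
```

```bash
python3 -m inch '[[45,7.2,5.4,-4.3,0,0,0],[45,7.2,5.4,-4.3,0,0,0],[45,7.2,5.4,-4.3,0,0,0],[45,7.2,5.4,-4.3,0,0,0],[45,7.2,5.4,-4.3,0,0,0],[45,7.2,5.4,-4.3,0,0,0],[45,0,0,0,0,0,0]]'
python3 - <<'E'
from h import *
delta([.508,.105,.275],30,31)
S=cam("scene");W=cam("wrist")
a=cv2.resize(S[0][90:250,310:470],(400,400),interpolation=cv2.INTER_CUBIC)
b=np.zeros((400,400,3),np.uint8); b[:250]=cv2.resize(W[0],(400,250),interpolation=cv2.INTER_AREA)
cv2.imwrite("pics/p5.png",np.hstack([a,b])[...,::-1])
E
```

```text
clock: 16.35
tcp_pos: [0.4675, 0.3029, 0.1527]
eef_rot: [-0.406, 0.873, 0.113, 0.244]
ft_force: [0.3, -0.5, -1.9]
grip_width: 0.0561
grip_force: 38.1
t 16.35 shift mm [  44.  -158.6 -169.3] rot [0.1785 0.0034 0.2979]
```

View pics/p5.png

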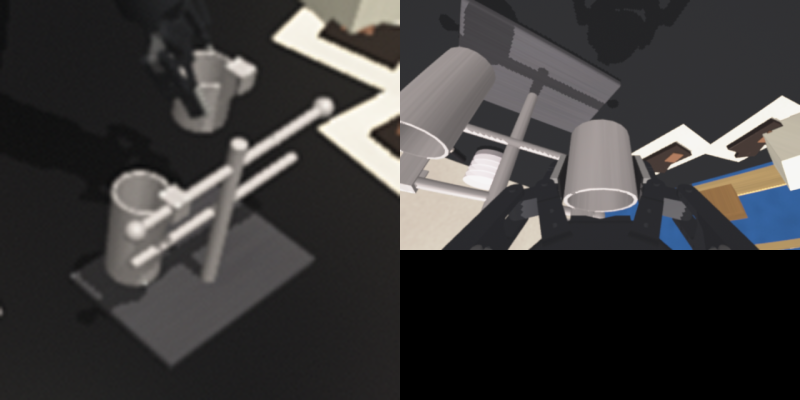

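The cup is free of the peg and held at scene-crop (205,90), and the tall cup still hangs. Now I'll lift and carry it.

```bash
python3 -m inch '[[45,-10.3,0,-17.1,0,0,0],[45,-10.3,0,-17.1,0,0,0],[45,-10.3,0,-17.1,0,0,0],[45,-10.3,0,-17.1,0,0,0],[45,-10.3,0,-17.1,0,0,0],[45,0,0,0,0,0,0]]'
python3 -c "
from h import *
delta([.49,.05,.25],30,31)
delta([.45,-.20,.2],8,31)
R=Ro.from_matrix(toolR(50,31).T@toolR(8,31)).as_rotvec();print(R)"
```

```text
clock: 17.05
tcp_pos: [0.4698, 0.3055, 0.2568]
eef_rot: [-0.406, 0.872, 0.114, 0.247]
ft_force: [0.1, 0.5, -0.2]
grip_width: 0.0558
grip_force: 38.1
t 17.05 shift mm [ 159.1 -180.1  -89.6] rot [0.1799 0.0098 0.2973]
t 17.05 shift mm [ 370.2 -310.4 -160.5] rot [0.3793 0.0096 0.6254]
[0.37754263 0.         0.62833645]
```

```bash
python3 -m inch '[[45,10.9,-17.4,-5.9,0.015,0.0008,0.0248],[45,10.9,-17.4,-5.9,0.015,0.0008,0.0248],[45,10.9,-17.4,-5.9,0.015,0.0008,0.0248],[45,10.9,-17.4,-5.9,0.015,0.0008,0.0248],[45,10.9,-17.4,-5.9,0.015,0.0008,0.0248],[45,10.9,-17.4,-5.9,0.015,0.0008,0.0248],[45,10.9,-17.4,-5.9,0.015,0.0008,0.0248],[45,10.9,-17.4,-5.9,0.015,0.0008,0.0248],[45,10.9,-17.4,-5.9,0.015,0.0008,0.0248],[45,10.9,-17.4,-5.9,0.015,0.0008,0.0248],[45,10.9,-17.4,-5.9,0.015,0.0008,0.0248],[45,10.9,-17.4,-5.9,0.015,0.0008,0.0248]]'
python3 - <<'E'
from h import *
delta([.44,-.20,.2],8,31)
s=manip.sense(); print(s['q'])
R=toolR(19,31); print("midframe",R.T@(np.array([.44,-.20,.2])-s['tcp_pos'])*1000)
E
```

```text
clock: 18.25
tcp_pos: [0.4919, 0.0491, 0.2458]
eef_rot: [-0.249, 0.932, 0.068, 0.256]
ft_force: [1.0, -0.6, -1.5]
grip_width: 0.0562
grip_force: 38.1
t 18.25 shift mm [ 168.9 -190.1  -46.6] rot [ 0.1945 -0.0054  0.3286]
[ 0.48235689 -0.23784043 -0.70931053 -0.03500755 -0.56461671 -1.50681332]
midframe [ 135.15846305 -218.61471903  -27.74028657]
```

```bash
python3 -m inch '[[45,11.3,-18.2,-2.3,0.016,-0.0005,0.027],[45,11.3,-18.2,-2.3,0.016,-0.0005,0.027],[45,11.3,-18.2,-2.3,0.016,-0.0005,0.027],[45,11.3,-18.2,-2.3,0.016,-0.0005,0.027],[45,11.3,-18.2,-2.3,0.016,-0.0005,0.027],[45,11.3,-18.2,-2.3,0.016,-0.0005,0.027],[45,11.3,-18.2,-2.3,0.016,-0.0005,0.027],[45,11.3,-18.2,-2.3,0.016,-0.0005,0.027],[45,11.3,-18.2,-2.3,0.016,-0.0005,0.027],[45,11.3,-18.2,-2.3,0.016,-0.0005,0.027],[45,11.3,-18.2,-2.3,0.016,-0.0005,0.027],[45,11.3,-18.2,-2.3,0.016,-0.0005,0.027],[45,0,0,0,0,0,0]]'
python3 - <<'E'
from h import *
delta([.4304,-.2,.046],8,31)
print(manip.sense()['q'])
E
```

```text
clock: 19.55
tcp_pos: [0.4438, -0.2001, 0.1997]
eef_rot: [-0.069, 0.961, 0.019, 0.267]
ft_force: [0.2, 0.1, -1.0]
grip_width: 0.056
grip_force: 38.1
t 19.55 shift mm [ 90.5   2.  124.9] rot [0.0022 0.     0.0025]
[-0.16329116 -0.15193693 -0.65852701 -0.29571855 -0.56392972 -1.05446864]
```

```bash
python3 -m inch '[[45,9,0,12.5,0,0,0],[45,9,0,12.5,0,0,0],[45,9,0,12.5,0,0,0],[45,9,0,12.5,0,0,0],[45,9,0,12.5,0,0,0],[45,9,0,12.5,0,0,0],[45,9,0,12.5,0,0,0],[45,9,0,12.5,0,0,0],[45,9,0,12.5,0,0,0],[45,9,2,12.5,0,0,0],[45,0,0,0,0,0,0]]'
python3 - <<'E'
from h import *
delta([.4304,-.2,.046],8,31)
delta([.5304,-.1861,.046],8,31)
c=cam("side"); s=manip.sense()
R=Ro.from_quat(s['eef_rot']).as_matrix(); g=s['tcp_pos']-.019*R[:,2]
im=cv2.resize(c[0],(1280,800),interpolation=cv2.INTER_CUBIC)
def ring(z,r,col,ctr):
    th=np.linspace(0,2*np.pi,50)
    for p in proj(c,[[ctr[0]+r*np.cos(t),ctr[1]+r*np.sin(t),z] for t in th]): cv2.circle(im,(int(2*p[0]+.5),int(2*p[1]+.5)),1,col,-1)
ring(g[2]-.0365,.028,(255,0,0),g); ring(g[2]+.0235,.028,(255,0,0),g); ring(.018,.05,(0,255,0),(.5207,-.1875)); ring(.01,.045,(0,255,0),(.5207,-.1875))
cv2.imwrite("pics/p6.png",im[300:800,300:900][...,::-1])
E
```

```text
clock: 20.65
tcp_pos: [0.4311, -0.1984, 0.0454]
eef_rot: [-0.069, 0.961, 0.02, 0.266]
ft_force: [-0.3, -0.1, -1.3]
grip_width: 0.0558
grip_force: 38.1
t 20.65 shift mm [ 0.5 -1.5 -1. ] rot [ 0.0042 -0.0015  0.0035]
t 20.65 shift mm [-86.1  -2.2  50.8] rot [ 0.0042 -0.0015  0.0035]
```

View pics/p6.png

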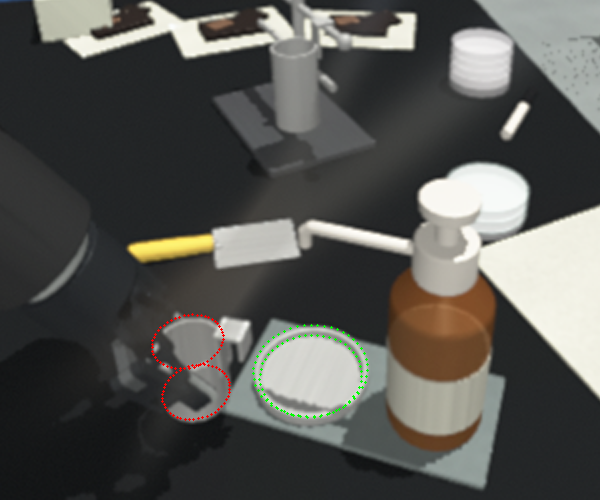

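The cup is upright in the grip at about (200,370), roughly 4 mm further towards the tray than modelled. The tray outline is within about 2 mm of the prediction. I'll move in level, a bit short of the computed point.

```bash
python3 -m inch '[[45,-9.2,-0.2,5.4,0,0,0],[45,-9.2,-0.2,5.4,0,0,0],[45,-9.2,-0.2,5.4,0,0,0],[45,-9.2,-0.2,5.4,0,0,0],[45,-9.2,-0.2,5.4,0,0,0],[45,-9.2,-0.2,5.4,0,0,0],[45,-9.2,-0.2,5.4,0,0,0],[45,-9.2,-0.2,5.4,0,0,0],[45,-9.2,-0.2,5.4,0,0,0],[45,0,0,0,0,0,0]]'
python3 - <<'E'
from h import *
delta([.5304,-.1861,.0302],8,31)
c=cam("side"); im=cv2.resize(c[0][200:375,200:400],(800,700),interpolation=cv2.INTER_CUBIC)
cv2.imwrite("pics/p7.png",im[:600,...,::-1])
E
```

```text
clock: 21.7
tcp_pos: [0.5284, -0.1863, 0.0486]
eef_rot: [-0.071, 0.961, 0.019, 0.267]
ft_force: [-0.3, -0.4, -1.2]
grip_width: 0.0562
grip_force: 38.1
t 21.7 shift mm [ 7.8 -0.1 16.8] rot [0.003  0.0018 0.0066]
```

View pics/p7.png

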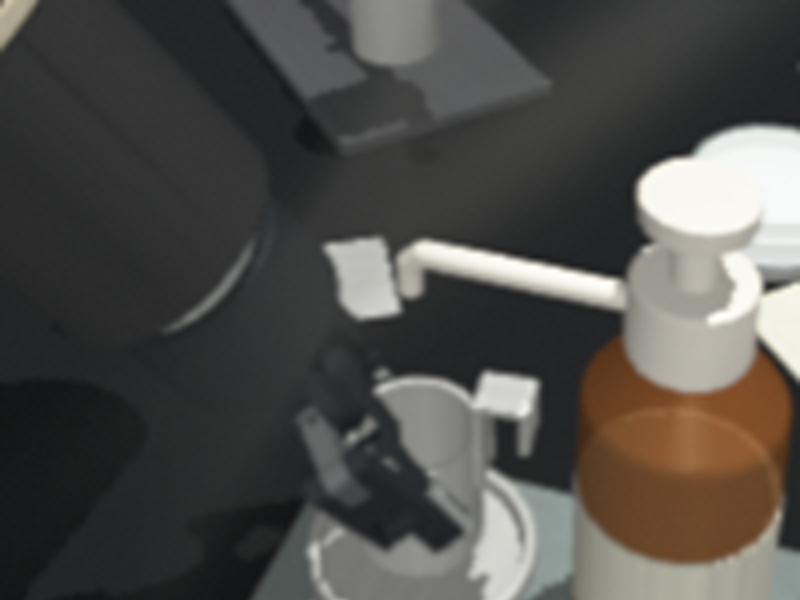

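The cup is over the tray: its base is centred at column 424 against 422 for the tray, its near base edge is at row 575, and the strap is well below the nozzle. I'll check the depth axis numerically before lowering.

Run:
```python
from h import *
D=pickle.load(open("side.pkl","rb"))
p=atz(D,(200+424/4-.4,200+574/4-.4),.0284); o=-D[3].T@D[4]; d=(p-o)[:2]; d/=np.linalg.norm(d); print("base centre",p[:2]+.028*d)
r=atz(D,(200+422/4-.4,200+375/4-.4),.0884); d=(r-o)[:2]; d/=np.linalg.norm(d); print("rim centre",r[:2]-.027*d)
```

```text
base centre [ 0.52070429 -0.18835773]
rim centre [ 0.52369601 -0.18861507]
```

It's centred within about 1 mm. Lowering straight down.

```bash
python3 -m inch '[[45,2.6,0,4.3,0,0,0],[45,2.6,0,4.3,0,0,0],[45,2.1,0,3.4,0,0,0],[45,0.5,0,0.9,0,0,0],[45,0.5,0,0.9,0,0,0],[45,0,0,0,0,0,0]]'; python3 -m inch '[[45,0.5,0,0.9,0,0,0],[45,0,0,0,0,0,0]]'; python3 -m inch '[[45,0.5,0,0.9,0,0,0],[45,0,0,0,0,0,0]]'
```

```text
clock: 22.35
tcp_pos: [0.527, -0.1867, 0.0324]
eef_rot: [-0.07, 0.961, 0.019, 0.267]
ft_force: [-0.7, -0.2, -0.9]
grip_width: 0.0558
grip_force: 38.1
clock: 22.55
tcp_pos: [0.5271, -0.1865, 0.0315]
eef_rot: [-0.07, 0.961, 0.019, 0.267]
ft_force: [0.4, -0.1, -1.1]
grip_width: 0.0558
grip_force: 38.1
clock: 22.75
tcp_pos: [0.5275, -0.1865, 0.0311]
eef_rot: [-0.07, 0.961, 0.019, 0.268]
ft_force: [-2.8, 0.5, 4.6]
grip_width: 0.0559
grip_force: 38.2
```

It's in contact at 4.6 N. I'll press slightly further, hold, then open.

```bash
python3 -m inch '[[45,0.3,0,0.5,0,0,0],[45,0,0,0,0,0,0],[45,0,0,0,0,0,0],[45,0,0,0,0,0,0]]';  python3 -m inch '[[72,0,0,0,0,0,0],[72,0,0,0,0,0,0],[72,0,0,0,0,0,0],[72,0,0,0,0,0,0]]'
python3 - <<'E'
from h import *
c=cam("side"); im=cv2.resize(c[0][225:375,200:400],(800,600),interpolation=cv2.INTER_CUBIC)
cv2.imwrite("pics/p8.png",im[...,::-1])
E
```

```text
clock: 23.15
tcp_pos: [0.5276, -0.1865, 0.031]
eef_rot: [-0.071, 0.961, 0.019, 0.268]
ft_force: [-4.9, 1.5, 10.3]
grip_width: 0.0562
grip_force: 38.4
clock: 23.55
tcp_pos: [0.5271, -0.1865, 0.0298]
eef_rot: [-0.07, 0.961, 0.019, 0.267]
ft_force: [-0.1, -0.3, 0.8]
grip_width: 0.0719
grip_force: 0.0
```

View pics/p8.png

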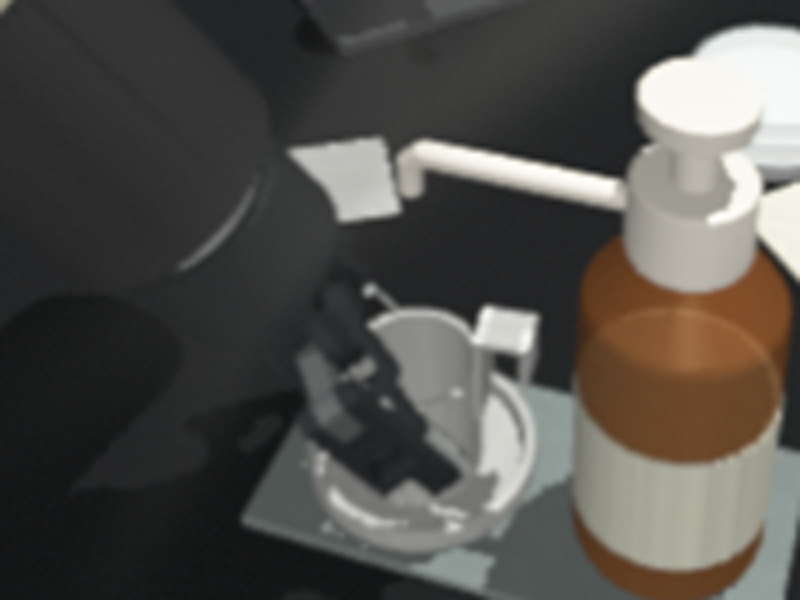

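The cup stands centred in the tray with the fingers open around it. I'll withdraw straight back along the tool axis.

```bash
python3 -m inch '[[72,0,0,-8,0,0,0],[72,0,0,-10,0,0,0],[72,0,0,-17,0,0,0],[72,0,0,-17,0,0,0],[72,0,0,-17,0,0,0],[72,0,0,-17,0,0,0],[72,0,0,-17,0,0,0],[72,0,0,-17,0,0,0],[72,0,0,-17,0,0,0],[72,0,0,-17,0,0,0],[72,0,0,-17,0,0,0],[72,0,0,0,0,0,0]]'
cat > chk2.py <<'E'
from chk import *
for az in(8,-30,30):
  for z in(.32,.215): c((az,z),[.617,-.241,z],az,0,.019)
delta([.43,-.2,.34],8,0)
E
timeout 200 python3 chk2.py
```

```text
clock: 24.8
tcp_pos: [0.4395, -0.1997, 0.1788]
eef_rot: [-0.07, 0.96, 0.019, 0.269]
ft_force: [-0.2, -0.2, -0.2]
grip_width: 0.0718
grip_force: 0.0
(8, 0.32) [ 0.617 -0.241  0.32 ] [-0.079  0.299  0.125  0.    -1.397 -1.353]
(8, 0.215) [ 0.617 -0.241  0.215] [-0.079  0.348 -0.041 -0.    -1.181 -1.353]
(-30, 0.32) [ 0.617 -0.241  0.32 ] [-0.079  0.299  0.125  0.    -1.397 -2.016]
(-30, 0.215) [ 0.617 -0.241  0.215] [-0.079  0.348 -0.041  0.    -1.181 -2.016]
(30, 0.32) [ 0.617 -0.241  0.32 ] [-0.079  0.299  0.125  0.    -1.397 -0.969]
(30, 0.215) [ 0.617 -0.241  0.215] [-0.079  0.348 -0.041  0.    -1.181 -0.969]
t 24.8 shift mm [ -75.7    0.7 -142.7] rot [-0.001  0.546  0.007]
```

```bash
python3 -m inch '[[0,-9.5,0,-17.8,0,0,0],[0,-9.5,0,-17.8,0,0,0],[0,-9.5,0,-17.8,0,0,0],[0,-9.5,0,-17.8,0,0,0],[0,-9.5,0,-17.8,0,0,0],[0,-9.5,0,-17.8,0,0,0],[0,-9.5,0,-17.8,0,0,0],[0,-9.5,0,-17.8,0,0,0],[0,0,0,0,0,0.078,0.001],[0,0,0,0,0,0.078,0.001],[0,0,0,0,0,0.078,0.001],[0,0,0,0,0,0.078,0.001],[0,0,0,0,0,0.078,0.001],[0,0,0,0,0,0.078,0.001],[0,0,0,0,0,0.078,0.001],[0,0,0,0,0,0,0]]' 
python3 -c "
from h import *
delta([.617,-.241,.275],8,0)"
```

```text
clock: 26.4
tcp_pos: [0.4326, -0.2001, 0.3358]
eef_rot: [-0.07, 0.998, 0.001, -0.005]
ft_force: [-0.0, 0.5, -1.3]
grip_width: 0.0005
grip_force: 0.0
t 26.4 shift mm [-177.4  -66.3   59.1] rot [ 0.0017 -0.009   0.0003]
```

```bash
python3 -m inch '[[0,-22.1,-8.3,0,0,-0.009,0],[0,-22.1,-8.3,0,0,0,0],[0,-22.1,-8.3,0,0,0,0],[0,-22.1,-8.3,0,0,0,0],[0,-22.1,-8.3,0,0,0,0],[0,-22.1,-8.3,0,0,0,0],[0,-22.1,-8.3,0,0,0,0],[0,-22.1,-8.3,0,0,0,0],[0,0,0,0,0,0,0]]'
python3 - <<'E'
from h import *
delta([.617,-.241,.231],8,0)
s=cam("scene");c=cam("side"); f=lambda a:cv2.resize(a,(400,400),interpolation=cv2.INTER_CUBIC)
cv2.imwrite("pics/p9.png",np.hstack([f(s[0][170:310,140:280]),f(c[0][190:370,270:450])])[...,::-1])
E
```

```text
clock: 27.3
tcp_pos: [0.6174, -0.2419, 0.336]
eef_rot: [-0.069, 0.998, 0.001, 0.002]
ft_force: [-0.5, 0.2, -0.6]
grip_width: -0.0002
grip_force: 0.0
t 27.3 shift mm [  0.7   0.7 105. ] rot [ 0.002   0.0041 -0.0006]
```

View pics/p9.png

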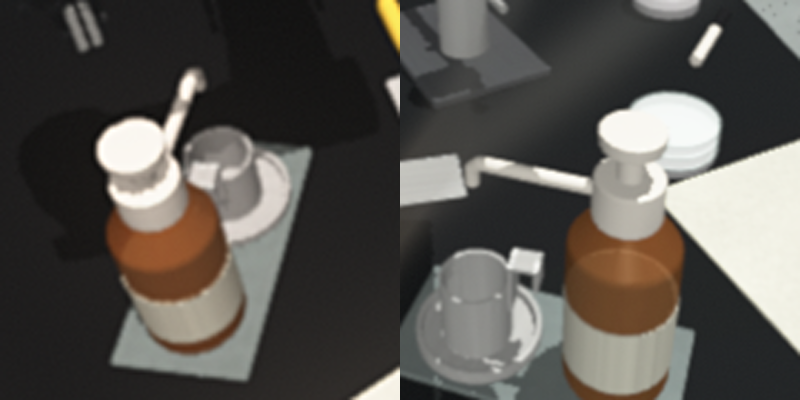

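The cup stands upright on the tray and the closed fingers are above the pump. Pressing down now.

```bash
python3 -m inch '[[0,0,0,20,0,0,0],[0,0,0,20,0,0,0],[0,0,0,20,0,0,0],[0,0,0,20,0,0,0],[0,0,0,10,0,0,0],[0,0,0,5,0,0,0],[0,0,0,5,0,0,0],[0,0,0,5,0,0,0],[0,0,0,5,0,0,0],[0,0,0,0,0,0,0]]'; python3 -m inch '[[0,0,0,3,0,0,0],[0,0,0,2,0,0,0],[0,0,0,0,0,0,0]]'; python3 -m inch '[[0,0,0,1,0,0,0],[0,0,0,0,0,0,0]]'
```

```text
clock: 28.4
tcp_pos: [0.6166, -0.2415, 0.2286]
eef_rot: [-0.07, 0.998, 0.001, 0.003]
ft_force: [-0.0, 0.6, 4.9]
grip_width: -0.0002
grip_force: 2.3
clock: 28.7
tcp_pos: [0.6166, -0.2415, 0.2243]
eef_rot: [-0.07, 0.998, 0.001, 0.003]
ft_force: [-1.6, 1.5, 5.8]
grip_width: 0.0001
grip_force: 3.1
clock: 28.9
tcp_pos: [0.6166, -0.2416, 0.2235]
eef_rot: [-0.07, 0.998, 0.001, 0.003]
ft_force: [-1.9, 1.4, 6.7]
grip_width: -0.0004
grip_force: 3.2
```

```bash
python3 -m inch '[[0,0,0,3,0,0,0],[0,0,0,2,0,0,0],[0,0,0,1,0,0,0],[0,0,0,0,0,0,0]]'; python3 -m inch '[[0,0,0,1,0,0,0],[0,0,0,0.7,0,0,0],[0,0,0,0,0,0,0]]';python3 -m inch '[[0,0,0,0.7,0,0,0],[0,0,0,0,0,0,0],[0,0,0,0,0,0,0]]'
```

```text
clock: 29.3
tcp_pos: [0.6167, -0.2416, 0.2179]
eef_rot: [-0.07, 0.998, 0.0, 0.003]
ft_force: [-2.8, 1.1, 7.9]
grip_width: 0.0002
grip_force: 4.2
clock: 29.6
tcp_pos: [0.6167, -0.2416, 0.2164]
eef_rot: [-0.07, 0.998, 0.0, 0.004]
ft_force: [-3.4, 2.0, 9.2]
grip_width: 0.0003
grip_force: 4.5
clock: 29.9
tcp_pos: [0.6167, -0.2416, 0.2162]
eef_rot: [-0.07, 0.998, 0.0, 0.004]
ft_force: [-4.0, 2.4, 11.0]
grip_width: 0.0003
grip_force: 5.4
```

It's at the stop: 14.8 mm of travel with the force rising to 11 N. I'll hold a little deeper, then retreat.

```bash
python3 -m inch '[[0,0,0,0.7,0,0,0],[0,0,0,0,0,0,0],[0,0,0,0,0,0,0]]'; python3 -m inch '[[0,0,0,-5,0,0,0],[0,0,0,-5,0,0,0],[0,0,0,-10,0,0,0],[0,0,0,-20,0,0,0],[0,0,0,-20,0,0,0],[0,0,0,-20,0,0,0],[0,0,0,-20,0,0,0],[0,0,0,0,0,0,0],[0,0,0,0,0,0,0],[0,0,0,0,0,0,0]]'
python3 - <<'E'
from h import *
s=cam("scene");c=cam("side"); f=lambda a:cv2.resize(a,(400,250),interpolation=cv2.INTER_AREA)
g=lambda a:cv2.resize(a,(400,350),interpolation=cv2.INTER_CUBIC)
cv2.imwrite("pics/p10.png",np.vstack([np.hstack([f(s[0]),f(c[0])]),np.hstack([g(s[0][170:310,140:300]),g(c[0][190:365,250:450])])])[...,::-1])
E
```

```text
clock: 30.2
tcp_pos: [0.6167, -0.2416, 0.2161]
eef_rot: [-0.07, 0.998, 0.0, 0.004]
ft_force: [-5.7, 2.8, 14.6]
grip_width: 0.0002
grip_force: 7.0
clock: 31.2
tcp_pos: [0.6154, -0.2414, 0.3121]
eef_rot: [-0.07, 0.998, 0.001, 0.002]
ft_force: [-0.6, -0.8, -0.9]
grip_width: -0.0
grip_force: 0.0
```

View pics/p10.png

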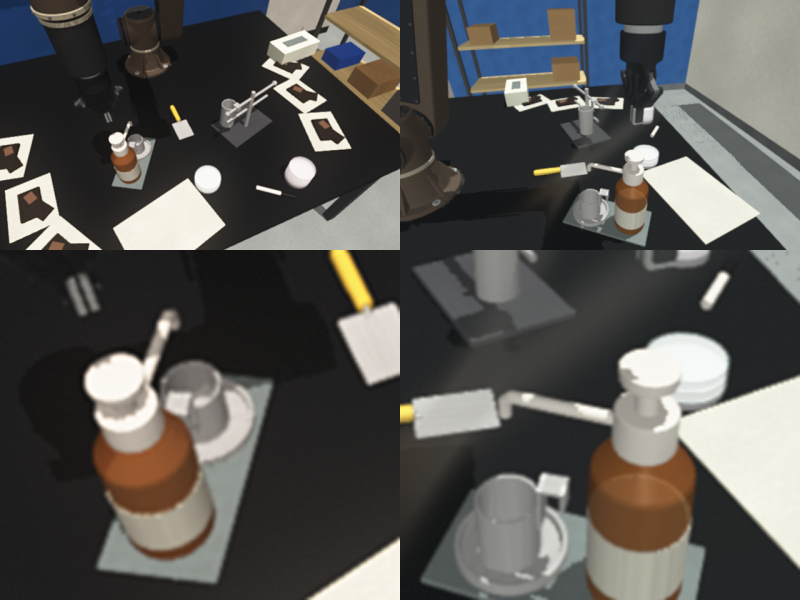

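The cup is upright on the tray, the pump head is back up, the tall cup still hangs, and the dishes and scraper look undisturbed. Handing in.

```bash
python3 -c "
from station import manip
print(manip.job_done())"
```

```text
the job is handed in; nothing more can be done
None
```

I set the short cup upright on the drip tray under the nozzle and pressed the pump to its stop; the head came back up, the tall cup still hangs, the dishes and scraper look unmoved, and the job was handed in at about 31 s with no verdict shown.

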